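# Rock the seesaw gate and feed the steel balls down the other chute

## Robot

A 7-joint arm with a two-finger parallel gripper is mounted at the origin on the work surface. World frame = base frame: x ahead of the robot, y to its left, z up, the work surface at z = 0. Lengths are in m, angles in rad, forces in N, time in s.
With the tool pointing down it reaches from about 0.4 to 0.9 m from the base axis. Payload 5.5 kg.
Tool frame: the origin (TCP) lies midway between the tips of the shut fingers; the grasp point (between the pads) lies 19 mm behind it; z points along the fingers, y is the line along which they close (so a half turn about z gives the same grasp; the last joint's range is limited). The gripper opens to 85 mm and grips with 20 to 120 N. Pads are 22 mm wide; open, the fingers measure 114 mm over their backs; the gripper's body (76 mm by 85 mm) begins 54 mm behind the grasp point. The pads swing forward as they close: fully open they stand 13 mm farther back than shut.
Start: joints at [-0.886, 0.501, -0.427, 1.55, 0.221, 1.138, -0.21], TCP at [0.266, 0.593, 0.203] pointing down, gripper open.
Joint ranges: [-2.88, 2.88], [-0.31, 2.03], [-1.54, 1.56], [0.2, 2.42], [-1.41, 4.55], [0.19, 2.02], [-2.57, 2.57]. Speed limits (rad/s): [2.57, 2.57, 3.14, 3.14, 3.14, 3.14, 3.14].

## Interface

Orientations are given as a unit quaternion [w, x, y, z].
In Python, from cell import read_state, capture, calibration, hand_in, boxes_of, outline_of, place_of gives the robot as it stands.
- The arm moves only by the tool apply_moves, never from a script. Its argument "moves" is a list of rows, each a list of 2 entries, a list of its own where there are three numbers: the shift along the tool's x, y, z in units of 50 mm (1.0 is 50 mm), then the turn about the tool's z in units of 8 degrees (1.0 is 8 degrees). A call has 1 to 5 rows; each row is the pose to reach, as a shift and turn from the pose commanded when the call began, along the tool's axes at that moment; what a row does not reach only later rows make up. A row lasts 1/8 s, in which the tool goes at most 62.5 mm and 10.7 degrees, less where a joint would pass 70% of its speed; a pose out of reach is approached as far as the arm can. A call with a gripper value outside its range is refused whole. "jaw" is the opening, from -1 (shut) to 1 (fully open), so that 0 is half open, set as the call begins (left out, the last holds). The fingers move at their own pace and stop on an object; "force" is the grip in N (left out, the last holds). Time passes only in rows, so rows that repeat a pose let the fingers close. It gives the time, the measured TCP pose, the force, the opening and the grip force at its end, in the units of the state.
- read_state(): the state, without advancing time (a new reading comes with each control period).
- capture(name): name is "side" or "top" or "wrist"; returns (picture, depth): 480x640x3 uint8, red, green, blue; 480x640 float32, m along the optical axis (not along the pixel's ray), 0 where there is no reading.
- calibration(name): a dict with "K" (3x3 intrinsics, pixels), "R" (3x3) and "t" (3): a world point X has camera coordinates R X + t; the wrist camera has in their place "tool_from_camera" (4x4, takes a point from camera to tool coordinates, whose origin is the TCP and whose axes are the flange's). Camera axes: x right, y down, z forward; pixel columns grow to the right and rows downward; lengths in m; the calibration is good to about 2 mm. The wrist camera is an equidistant fisheye: a pixel r from the principal point sees the ray r / f radians off the axis. A picture is of the moment at which its call begins: read the wrist's pose just before it. calibration takes no time and is no camera call.
- hand_in(): hands the job in; it is judged then, once.
Trained networks look in the newest picture that a camera, given by its name, has taken for a name from the list of things; names that differ only in an ending like _2 or _b are one class to them, and where a whole thing is asked for, a point or a joint stands for the part that bears it (a point fixed in the world has none). Each returns a list of dicts, best first, with "confidence" (0 to 1); they miss things now and then, are a little off and sometimes report something else, mostly with a low value. They report only what shows in the picture. A call takes as long as a camera call.
- boxes_of(camera, thing): "point" ([x, y, z] in m, in world coordinates, good to about 4 mm: the middle of the surface that is visible of it).
- outline_of(camera, thing): "region" (480x640 bool, what is visible of it).
- place_of(camera, thing): "point" ([x, y, z] in m, in world coordinates, good to about 4 mm: a listed point, or the origin of a listed thing).
The state is a dict: "clock": time; "joint_positions": joint angles; "qd": joint speeds; "joint_torque": joint torques, N m; "eef_pos": TCP position; "tcp_rot": TCP orientation; "ft_force": force on the tool from outside, world axes, zero at the start; "ft_torque": the same for the moment, N m; "opening": opening from 0.0 (shut) to 1.0 (fully open); "gripper_force": force on a finger pad.
Only numpy, scipy, OpenCV 4.12 (cv2) and the standard library are available. Lean on these libraries where they do the work, as an engineer would, in place of code of your own. Each camera call takes 0.05 s, during which the arm holds its last target. There are 200 camera calls.

## Task

The seesaw gate of the ball feeder is tipped towards the wrong tray. With a fingertip press down the orange tab at its raised end until the gate rocks over its pivot and rests on the other side, then press the red feed-stop pad fully down, so that all three steel balls roll by themselves down the other chute into the tray that the gate was not feeding. Do not touch the balls, and leave everything else on the bench where it is.

Things in the scene. Friction and masses are not known exactly. Their poses are not given: they have to be found in the camera images.
- feeder: the ball feeder, fixed to the bench. Origin on the bench below the gate's pivot; z up; y runs along the seesaw towards the blue tray, x away from the robot along the feed lane. Spans x -65 to 220, y -310 to 310 mm. Fixed chutes (44 mm wide, below 80 mm high) run out under both gate ends, y = +-100 to +-196 mm, into the trays
- pivot (a point): the gate's pivot, 100 mm high. The gate is a white trough 240 mm long, 38 mm wide, turning about feeder x. A brass weight (32 mm wide, top 66 mm above the pivot when level) stands over the pivot at feeder x = -34 mm: the gate is over-centre, so once pressed past level it falls by itself onto the side pressed, and stays
- lane (a point): lower end of the feed lane's floor, 112 mm high. The lane is an aluminium trough 32 mm wide with 16 mm walls, on feeder y = 0, rising from here along feeder +x at 0.2 rad for 190 mm (floor 150 mm high at the far end); it drops the balls onto the middle of the gate
- gate (a joint): tilt of the seesaw gate, rad, -0.28 to 0.28 (it rests at either end): positive = blue-tray end raised, balls would roll to the yellow tray; negative = yellow-tray end raised, balls would roll to the blue tray. Under 1 N on a tab rocks it. At the very start it may still be settling for half a second
- tab_blue (a point): centre of the top face of the orange finger tab (40 mm along the seesaw, 46 mm across, 4 mm thick) at the gate's blue-tray end, 45 mm to the robot's side of the trough's middle line (feeder -x) and 100 mm from the pivot; about 128 mm high when raised, 72 mm when lowered, 100 mm when level; moves with the gate
- tab_yellow (a point): centre of the top face of the same kind of orange tab at the gate's yellow-tray end; moves with the gate
- stop (a joint): travel of the red feed stop, m: 0 = up (its blade stands in the lane and holds the balls back), 0.017 = fully down (lane open); below about 0.013 the balls stay held. It stays where it is left; about 2 N moves it
- stop_pad (a point): centre of the top face of the red feed-stop pad (40 x 40 mm), beside the feed lane on its blue-tray side, at feeder x = 66, y = 60 mm, 155 mm high when up and 138 mm when fully down; pressed straight down
- ball0_center (a point): centre of the first steel ball (20 mm diameter), next to the stop
- ball1_center (a point): centre of the second steel ball (20 mm diameter)
- ball2_center (a point): centre of the third steel ball (20 mm diameter)
- blue_tray (a point): blue tray: a point 10 mm above the middle of its floor; the tray is 110 mm along feeder x, 120 mm along y, walls 45 mm high (26 mm below the chute)
- yellow_tray (a point): yellow tray, the same, at the other end
- satellite: bystander: small satellite of stacked circuit boards with black corner posts, 98 x 98 x 108 mm, origin at the centre of its underside
- tape: bystander: orange roll of tape lying flat, 84 mm across, 24 mm high, origin at the centre of its underside
- jar: bystander: jar, 48 mm across, 55 mm high, origin at the centre of its underside
- driver: bystander: screwdriver lying on the bench along its x axis, tip to +x
- heatsink: bystander: aluminium heat sink 50 x 40 x 24 mm, origin at the centre of its underside
- cup: bystander: white mug, 72 mm across, 85 mm high, origin at the centre of its underside

How it is judged:
On the way, in this order (a step that is already met when the one before it is completed fails the run):
1. the gate has been rocked over its pivot and rests on the other side, the feed stop still up (distance of tab_blue from where it was at the start of the episode above 0.0295 m and (value of joint gate above 0.24 rad or value of joint gate below -0.24 rad) and value of joint stop below 0.008 m), for 0.2 s.
2. the red feed stop is pressed down (value of joint stop above 0.013 m), for 0.1 s.
At the end, for the whole second after the job is handed in: The gate rests tipped to the side opposite to its start (tab moved over 29.5 mm, tilt over 0.24 rad), the feed stop is down (over 13 mm), and all three balls lie within the walls of the tray on the gate's lowered side (centres below 45 mm) (distance of tab_blue from where it was at the start of the episode above 0.0295 m and value of joint stop above 0.013 m and ((value of joint gate above 0.24 rad and y of ball0_center in the frame of feeder between -0.31 and -0.19 m and x of ball0_center in the frame of feeder between -0.055 and 0.055 m and height (world z) of each of ball0_center, ball1_center, ball2_center below 0.045 m and y of ball1_center in the frame of feeder between -0.31 and -0.19 m and x of ball1_center in the frame of feeder between -0.055 and 0.055 m and y of ball2_center in the frame of feeder between -0.31 and -0.19 m and x of ball2_center in the frame of feeder between -0.055 and 0.055 m) or (value of joint gate below -0.24 rad and y of ball0_center in the frame of feeder between 0.19 and 0.31 m and x of ball0_center in the frame of feeder between -0.055 and 0.055 m and height (world z) of each of ball0_center, ball1_center, ball2_center below 0.045 m and y of ball1_center in the frame of feeder between 0.19 and 0.31 m and x of ball1_center in the frame of feeder between -0.055 and 0.055 m and y of ball2_center in the frame of feeder between 0.19 and 0.31 m and x of ball2_center in the frame of feeder between -0.055 and 0.055 m))); the robot touches nothing.
It fails at once if a ball is touched with the gripper or the arm (contact force between any of the fingers, the arm and ball0 above 0.2 N or contact force between any of the fingers, the arm and ball1 above 0.2 N or contact force between any of the fingers, the arm and ball2 above 0.2 N).
It fails at once if a ball is lifted (height (world z) of any of ball0_center, ball1_center, ball2_center above 0.19 m).
It fails at once if a bystander (satellite, tape, jar, screwdriver, heat sink, mug) is moved by more than 20 mm (distance of any of satellite, tape, jar, driver, heatsink, cup from where it was at the start of the episode above 0.02 m).
It also fails if it takes over 42 s, if anything falls off the work surface, if the arm or the gripper's body presses on something with over 40 N, if the wrist force passes 120 N, or if a joint passes its speed limit or range.

## Working session

There is one attempt and no reset: what is moved stays moved. The work goes in short steps, Python scripts to look and compute and a tool call to move; the robot and the scene stay as the last step left them, time stands still between calls to the robot, and variables do not carry over. Pictures are saved under pics/ and viewed, at most 10 in all, crops included, and the job is handed in when it is done.

Besides the shell and the picture viewer there is one more tool, called after "Emit:" by a JSON object that holds its "method" and its "body", one argument or row to a line. apply_moves: Moves the arm, as the interface text tells. Its arguments: {"type":"object","properties":{"moves":{"type":"array"},"jaw":{"type":"number"},"force":{"type":"number"}},"required":["moves"]}

```bash
mkdir -p pics
cat > look.py <<'E'
import cv2,numpy as np
from cell import *
def pts(cam,names):
    for n in names:
        try:
            for r in place_of(cam,n)[:2]: print(cam,n,np.round(r['point'],3),round(r['confidence'],2))
        except Exception as e: print(n,e)
E
python3 - <<'E'
from look import *
a,_=capture('top');b,_=capture('side')
cv2.imwrite('pics/top.png',a[:,:,::-1]);cv2.imwrite('pics/side.png',b[:,:,::-1])
N=['feeder','pivot','lane','tab_blue','tab_yellow','stop_pad','ball0_center','blue_tray','yellow_tray','satellite','tape','jar','driver','heatsink','cup']
pts('top',N);pts('side',N[1:9])
s=read_state();print(s['clock'],s['eef_pos'],s['tcp_rot'],s['opening'])
E
```

```text
top feeder [ 0.538  0.049 -0.   ] 0.88
top feeder [0.53  0.493 0.004] 0.46
top pivot [0.537 0.051 0.102] 0.77
top pivot [0.503 0.149 0.122] 0.61
top lane [0.557 0.048 0.11 ] 0.65
top tab_blue [0.499 0.146 0.127] 0.9
top tab_blue [0.611 0.042 0.132] 0.23
top tab_yellow [ 0.486 -0.041  0.068] 0.87
top stop_pad [0.607 0.099 0.15 ] 0.58
top ball0_center [0.654 0.036 0.144] 0.75
top ball0_center [0.61  0.041 0.133] 0.43
top blue_tray [ 0.65  -0.073  0.002] 0.37
top yellow_tray [ 0.511 -0.205  0.014] 0.58
top satellite [0.703 0.216 0.001] 0.81
top satellite [0.655 0.038 0.142] 0.48
top tape [ 0.65  -0.075 -0.001] 0.55
top jar [ 0.665 -0.166 -0.002] 0.58
top driver [ 0.398  0.094 -0.003] 0.74
top heatsink [0.532 0.493 0.003] 0.74
top cup [ 0.601 -0.518  0.004] 0.72
top cup [0.502 0.15  0.127] 0.61
side pivot [0.539 0.053 0.098] 0.87
side lane [0.555 0.045 0.114] 0.56
side lane [ 0.651 -0.075 -0.002] 0.17
side tab_blue [0.502 0.147 0.126] 0.91
side tab_yellow [ 0.485 -0.048  0.075] 0.8
side stop_pad [0.61  0.099 0.158] 0.49
side ball0_center [0.614 0.04  0.134] 0.6
side blue_tray [0.562 0.3   0.017] 0.86
side yellow_tray [ 0.514 -0.2    0.014] 0.65
side yellow_tray [ 0.601 -0.519 -0.001] 0.28
1.25 [0.26603405 0.59304822 0.20330096] [-9.40274368e-06  2.09275738e-01  9.77856669e-01 -8.83899137e-07] 0.9969384250633311
```

View pics/top.png

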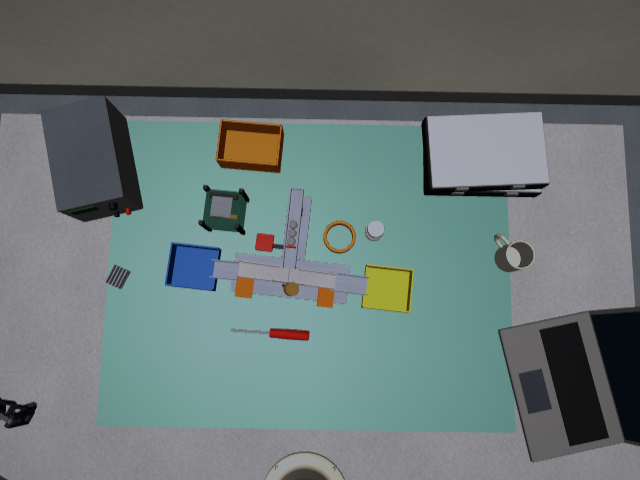

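View pics/side.png

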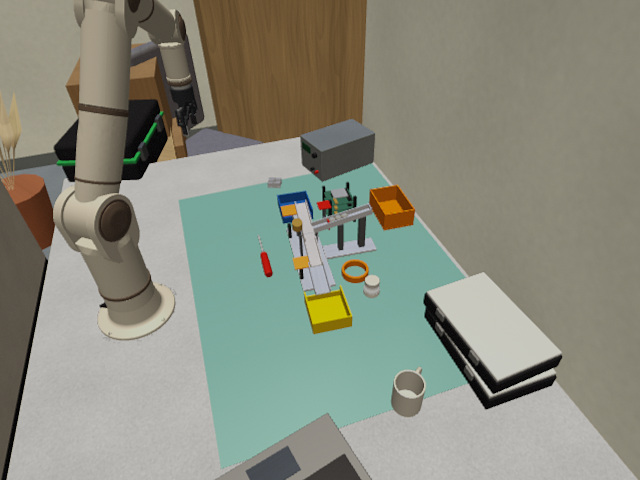

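```bash
cat > go.py <<'E'
# tool-axis shift in units (of 50mm) from the TCP to a world point
import sys,numpy as np
from scipy.spatial.transform import Rotation as R
from cell import read_state
s=read_state();q=s['tcp_rot'];M=R.from_quat([q[1],q[2],q[3],q[0]]).as_matrix()
a=np.array(list(map(float,sys.argv[1:]))).reshape(-1,3)
print(s['clock'],np.round(s['eef_pos'],4),s['ft_force'],np.round(M,3).tolist())
for p in a: print(p,np.round(M.T@(p-s['eef_pos'])/.05,2))
E
python3 go.py 0.5 0.147 0.2 0.61 0.099 0.2
```

```text
1.25 [0.266  0.593  0.2033] [-0.36441726 -0.2139582  -0.75485531] [[-0.912, 0.409, -0.0], [0.409, 0.912, 0.0], [0.0, -0.0, -1.0]]
[0.5   0.147 0.2  ] [-7.92 -6.22  0.07]
[0.61  0.099 0.2  ] [-10.32  -6.2    0.07]
```

The top picture shows the blue tab at pixel (244,287), next to the blue tray. It is raised (z≈0.127) and the yellow tab (325,297) is low, so I press the blue tab. The red pad is at (265,242), and the screwdriver lies well on the robot's side. All measured points agree with a feeder origin of (0.538, 0.050) and a yaw of about -0.1 rad. My press targets are the tab at (0.500, 0.156) and the pad at (0.609, 0.103).

Emit:
{"method": "apply_moves", "body": {
  "moves": [
    [[-1.0,-0.8,0],0],
    [[-2.0,-1.55,0],0],
    [[-2.9,-2.3,0],0],
    [[-3.9,-3.0,0],0],
    [[-4.8,-3.75,0],0]
  ],
  "jaw": -1
}}

```text
clock: 1.88
eef_pos: [0.4095, 0.3219, 0.2036]
tcp_rot: [0.0, 0.21, 0.978, 0.0]
ft_force: [0.0, -0.4, -0.4]
opening: 0.004
gripper_force: 0.0
```

```bash
python3 go.py 0.5 0.156 0.175
```

```text
1.875 [0.4095 0.3219 0.2036] [ 0.01455829 -0.39890819 -0.35902042] [[-0.912, 0.41, 0.001], [0.41, 0.912, 0.0], [-0.001, 0.001, -1.0]]
[0.5   0.156 0.175] [-3.01 -2.28  0.57]
```

Emit:
{"method": "apply_moves", "body": {
  "moves": [
    [[-1.0,-0.75,0.1],0],
    [[-2.0,-1.5,0.2],0],
    [[-3.05,-2.3,0.4],0],
    [[-3.05,-2.3,0.4],0]
  ]
}}

```text
clock: 2.38
eef_pos: [0.5023, 0.1501, 0.1826]
tcp_rot: [0.0, 0.214, 0.977, -0.001]
ft_force: [-0.0, -0.1, 0.5]
opening: -0.0
gripper_force: 0.0
```

```bash
python3 - <<'E'
from look import *
a,_=capture('wrist');capture('side');cv2.imwrite('pics/w1.png',a[:,:,::-1])
pts('wrist',['tab_blue','stop_pad','pivot']);pts('side',['tab_blue'])
E
python3 go.py 0.5 0.156 0.09
```

```text
wrist tab_blue [0.501 0.153 0.128] 0.75
wrist tab_blue [0.606 0.101 0.156] 0.64
wrist stop_pad [0.608 0.101 0.156] 0.54
wrist pivot [ 0.51  -0.2    0.018] 0.69
wrist pivot [0.538 0.046 0.104] 0.63
side tab_blue [0.5   0.145 0.126] 0.89
2.675 [0.4997 0.1585 0.1836] [ 0.74558648 -0.09081386  0.22689617] [[-0.914, 0.406, 0.0], [0.406, 0.914, 0.001], [0.0, 0.001, -1.0]]
[0.5   0.156 0.09 ] [-0.03 -0.04  1.87]
```

View pics/w1.png

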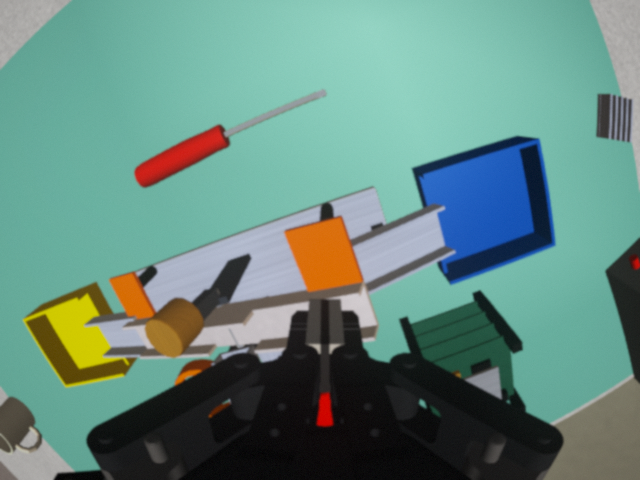

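The wrist view shows the tab at (325,255) and the shut fingertips at (322,305). They stand above the tab, and the network's tab point (0.501, 0.153) agrees. Pressing now.

Emit:
{"method": "apply_moves", "body": {
  "moves": [
    [[0,0,0.6],0],
    [[0,0,1.1],0],
    [[0,0,1.5],0],
    [[0,0,1.85],0],
    [[0,0,1.85],0]
  ]
}}

```text
clock: 3.3
eef_pos: [0.499, 0.1569, 0.0897]
tcp_rot: [-0.001, 0.209, 0.978, -0.0]
ft_force: [-0.1, -0.1, 0.7]
opening: -0.002
gripper_force: 0.0
```

Emit:
{"method": "apply_moves", "body": {
  "moves": [
    [[0,0,-1.0],0],
    [[0,0,-2.0],0],
    [[0,0,-2.2],0],
    [[0,0,-2.2],0]
  ]
}}

```text
clock: 3.8
eef_pos: [0.501, 0.1568, 0.202]
tcp_rot: [0.001, 0.209, 0.978, 0.001]
ft_force: [-0.0, -1.5, 0.1]
opening: -0.001
gripper_force: 0.0
```

```bash
python3 - <<'E'
from look import *
a,_=capture('wrist');capture('side');capture('top');cv2.imwrite('pics/w2.png',a[:,:,::-1])
pts('wrist',['tab_blue','tab_yellow','stop_pad']);pts('side',['tab_blue','tab_yellow','stop_pad']);pts('top',['tab_yellow'])
E
python3 go.py 0.609 0.104 0.2 .609 .104 .134
```

```text
wrist tab_blue [0.502 0.154 0.126] 0.64
wrist tab_yellow [ 0.483 -0.044  0.073] 0.87
wrist stop_pad [0.604 0.103 0.154] 0.64
side tab_blue [0.5   0.147 0.128] 0.98
side tab_yellow [ 0.482 -0.048  0.069] 0.68
side stop_pad [0.608 0.1   0.155] 0.49
top tab_yellow [ 0.484 -0.042  0.074] 0.84
4.3 [0.5001 0.1563 0.2003] [-0.29115461  0.35549834 -0.30463787] [[-0.912, 0.409, -0.001], [0.409, 0.912, -0.0], [0.001, -0.001, -1.0]]
[0.609 0.104 0.2  ] [-2.42 -0.06  0.  ]
[0.609 0.104 0.134] [-2.42 -0.06  1.32]
```

View pics/w2.png

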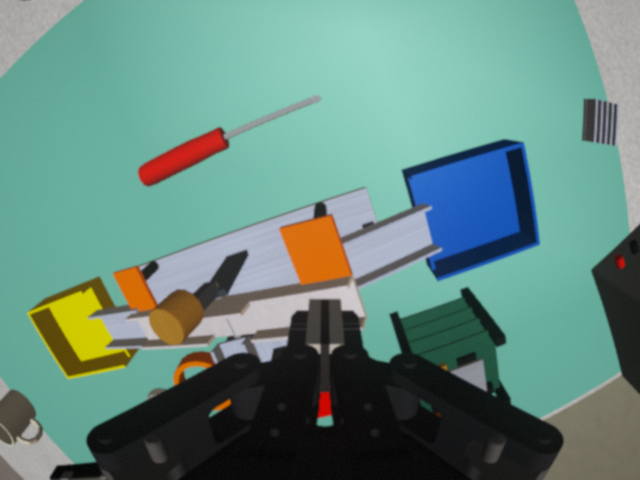

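The gate is still tipped as before: tab_blue reads z≈0.127 and the picture is unchanged. I'll press again, look while holding at 0.09, and then go deeper.

Emit:
{"method": "apply_moves", "body": {
  "moves": [
    [[0,0.1,1.0],0],
    [[0,0.1,1.6],0],
    [[0,0.1,2.0],0],
    [[0,0.1,2.2],0],
    [[0,0.1,2.2],0]
  ]
}}

```text
clock: 4.92
eef_pos: [0.502, 0.1608, 0.0904]
tcp_rot: [-0.001, 0.209, 0.978, -0.0]
ft_force: [-0.7, 0.5, 0.7]
opening: 0.002
gripper_force: 0.1
```

```bash
python3 - <<'E'
from look import *
a,_=capture('wrist');b,_=capture('side')
cv2.imwrite('pics/m.png',np.hstack([a[100:400,150:450],cv2.resize(b[170:320,260:410],(300,300))])[:,:,::-1])
pts('wrist',['tab_blue','tab_yellow']);pts('side',['tab_blue','tab_yellow'])
E
python3 go.py .5 .156 .075
```

```text
wrist tab_blue [0.504 0.155 0.116] 0.87
wrist tab_blue [ 0.514 -0.201  0.015] 0.49
wrist tab_yellow [ 0.484 -0.048  0.084] 0.79
side tab_blue [0.501 0.152 0.117] 0.72
side tab_yellow [ 0.484 -0.05   0.085] 0.66
side tab_yellow [0.609 0.098 0.157] 0.45
5.225 [0.5031 0.1612 0.0917] [1.2293406  0.6067997  1.02050607] [[-0.912, 0.409, 0.002], [0.409, 0.912, 0.0], [-0.001, 0.001, -1.0]]
[0.5   0.156 0.075] [ 0.01 -0.12  0.33]
```

View pics/m.png

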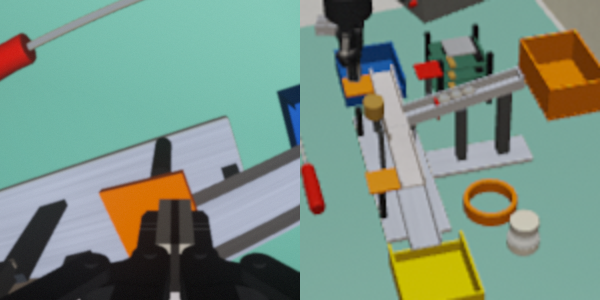

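Holding shows the tips on the tab, at (175,205) in the left crop. The tab has only come down to z≈0.117 while the reported TCP is at 0.091, so the real contact sits about 25 mm above the reported TCP. I'll keep pressing in increments.

Emit:
{"method": "apply_moves", "body": {
  "moves": [
    [[0,0,0.2],0],
    [[0,0,0.4],0],
    [[0,0,0.6],0],
    [[0,0,0.75],0],
    [[0,0,0.75],0]
  ]
}}

```text
clock: 5.85
eef_pos: [0.5016, 0.1607, 0.0523]
tcp_rot: [-0.001, 0.209, 0.978, -0.0]
ft_force: [0.7, -0.1, -0.4]
opening: 0.0
gripper_force: 0.0
```

```bash
python3 - <<'E'
from look import *
a,_=capture('wrist');b,_=capture('side')
cv2.imwrite('pics/m2.png',np.hstack([a[100:400,150:450],cv2.resize(b[170:320,260:410],(300,300))])[:,:,::-1])
pts('wrist',['tab_blue','tab_yellow']);pts('side',['tab_blue','tab_yellow'])
E
python3 go.py .5 .156 .075
```

```text
wrist tab_blue [0.498 0.153 0.072] 0.72
side tab_blue [0.502 0.146 0.07 ] 0.61
side tab_yellow [0.607 0.101 0.159] 0.72
6.15 [0.5027 0.161  0.0537] [-0.06512888  0.36326915  0.48976234] [[-0.912, 0.409, 0.001], [0.409, 0.912, 0.0], [-0.001, 0.001, -1.0]]
[0.5   0.156 0.075] [ 0.01 -0.11 -0.43]
```

View pics/m2.png

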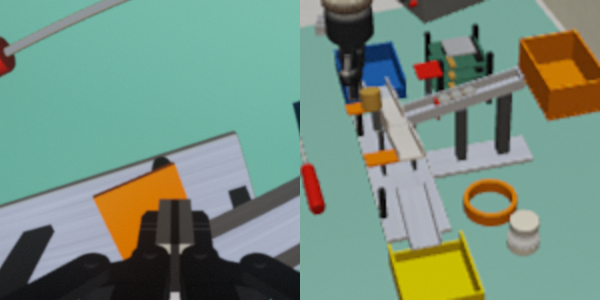

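The gate has rocked over: tab_blue is at 0.071 and the gate slopes to the blue side. Now up and over to the pad.

Emit:
{"method": "apply_moves", "body": {
  "moves": [
    [[0,0,-1.0],0],
    [[0,0,-2.0],0],
    [[0,0,-2.8],0],
    [[0,0,-2.8],0]
  ]
}}

```text
clock: 6.65
eef_pos: [0.5052, 0.1619, 0.1974]
tcp_rot: [0.004, 0.209, 0.978, 0.002]
ft_force: [-0.3, 0.1, -0.5]
opening: -0.001
gripper_force: 0.0
```

```bash
python3 - <<'E'
from look import *
capture('wrist');capture('side');capture('top')
pts('wrist',['tab_blue','tab_yellow','stop_pad']);pts('side',['tab_blue','tab_yellow','stop_pad']);pts('top',['tab_yellow','stop_pad'])
E
python3 go.py .61 .105 .19
```

```text
wrist tab_blue [0.5   0.151 0.074] 0.72
wrist tab_yellow [ 0.483 -0.046  0.126] 0.89
wrist tab_yellow [0.536 0.494 0.001] 0.68
wrist stop_pad [0.608 0.103 0.154] 0.82
side tab_blue [0.504 0.148 0.072] 0.64
side tab_yellow [ 0.482 -0.047  0.128] 0.94
side stop_pad [0.609 0.099 0.158] 0.69
top tab_yellow [ 0.48  -0.041  0.13 ] 0.62
top tab_yellow [0.612 0.04  0.133] 0.46
top stop_pad [0.608 0.1   0.155] 0.55
top stop_pad [0.556 0.046 0.111] 0.52
7.2 [0.5021 0.1609 0.1927] [ 0.56230936 -0.12758496  0.50078685] [[-0.912, 0.409, -0.001], [0.409, 0.912, -0.0], [0.001, -0.001, -1.0]]
[0.61  0.105 0.19 ] [-2.43 -0.14  0.05]
```

Emit:
{"method": "apply_moves", "body": {
  "moves": [
    [[-0.9,-0.05,0],0],
    [[-1.7,-0.1,0],0],
    [[-2.4,-0.1,0],0],
    [[-2.4,-0.1,0.1],0]
  ]
}}

```text
clock: 7.7
eef_pos: [0.6122, 0.1048, 0.1879]
tcp_rot: [0.001, 0.211, 0.977, -0.0]
ft_force: [0.2, 0.6, -0.2]
opening: -0.001
gripper_force: 0.0
```

```bash
python3 - <<'E'
from look import *
a,_=capture('wrist');b,_=capture('side')
cv2.imwrite('pics/m3.png',np.hstack([a[100:450,130:530],cv2.resize(b[170:295,270:412],(398,350))])[:,:,::-1])
pts('wrist',['stop_pad']);pts('side',['stop_pad'])
E
python3 go.py .609 .104 .134
```

```text
wrist stop_pad [0.607 0.1   0.156] 0.74
side stop_pad [0.611 0.097 0.157] 0.65
side stop_pad [0.394 0.092 0.   ] 0.2
7.9 [0.6086 0.1083 0.1878] [0.82274951 0.51707723 0.23722093] [[-0.913, 0.408, -0.002], [0.408, 0.913, 0.0], [0.002, -0.0, -1.0]]
[0.609 0.104 0.134] [-0.04 -0.07  1.08]
```

View pics/m3.png

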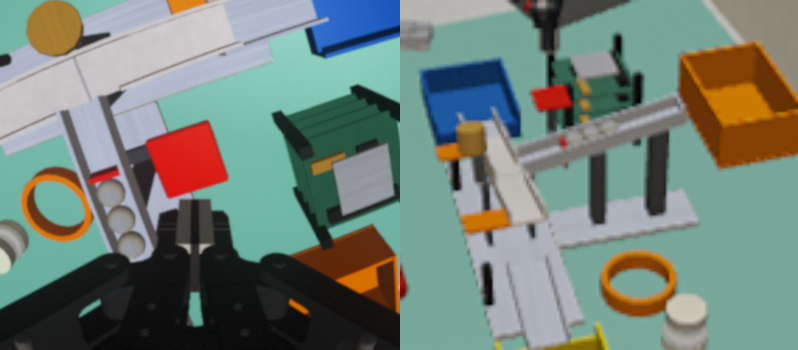

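The wrist crop shows the pad at (188,160) and the tips at (195,205), still above it. The balls at about (120,215) are well clear of the fingers. I'll press down with small moves and watch the force.

Emit:
{"method": "apply_moves", "body": {
  "moves": [
    [[0,-0.05,0.5],0],
    [[0,-0.05,0.9],0],
    [[0,-0.05,1.1],0],
    [[0,-0.05,1.3],0],
    [[0,-0.05,1.4],0]
  ]
}}

```text
clock: 8.52
eef_pos: [0.6087, 0.1056, 0.1184]
tcp_rot: [0.0, 0.209, 0.978, 0.0]
ft_force: [-0.6, 1.1, 1.3]
opening: 0.001
gripper_force: 0.7
```

```bash
python3 - <<'E'
from look import *
a,_=capture('wrist');b,_=capture('side')
cv2.imwrite('pics/m4.png',np.hstack([a[100:450,130:530],cv2.resize(b[170:295,270:412],(398,350))])[:,:,::-1])
pts('wrist',['stop_pad','ball0_center']);pts('side',['stop_pad'])
E
python3 go.py .609 .104 .11
```

```text
wrist stop_pad [0.612 0.1   0.146] 0.65
wrist ball0_center [0.613 0.045 0.132] 0.72
wrist ball0_center [0.537 0.048 0.103] 0.64
side stop_pad [0.609 0.099 0.145] 0.53
side stop_pad [ 0.515 -0.199  0.011] 0.39
8.775 [0.6092 0.1048 0.1187] [ 0.29844535  0.08422779 -0.19492223] [[-0.912, 0.409, 0.001], [0.409, 0.912, -0.0], [-0.001, 0.0, -1.0]]
[0.609 0.104 0.11 ] [-0.   -0.02  0.17]
```

View pics/m4.png

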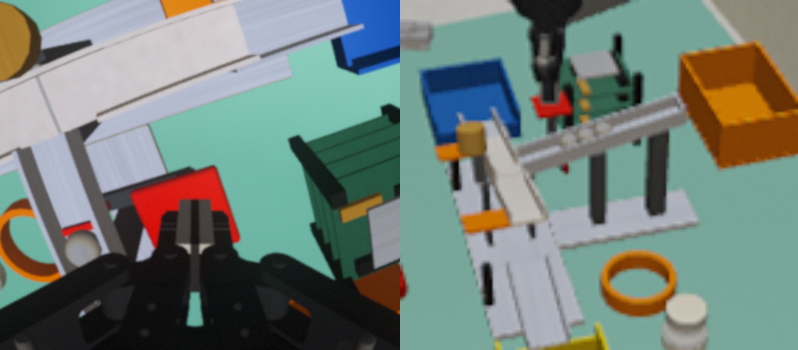

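The pad is partway down (z≈0.146), with the fingers on it and clear of the balls. Pressing to the end.

Emit:
{"method": "apply_moves", "body": {
  "moves": [
    [[0,0,0.1],0],
    [[0,0,0.2],0],
    [[0,0,0.25],0],
    [[0,0,0.25],0]
  ]
}}

```text
clock: 9.28
eef_pos: [0.6099, 0.1051, 0.1096]
tcp_rot: [0.001, 0.209, 0.978, 0.0]
ft_force: [-7.8, -0.8, 24.0]
opening: 0.002
gripper_force: 12.0
```

Run:
```python
from look import *
capture('wrist');capture('side')
pts('wrist',['stop_pad','ball0_center']);pts('side',['stop_pad','ball0_center','ball1_center'])
s=read_state();print(s['eef_pos'],s['ft_force'])
```

```text
wrist stop_pad [0.608 0.103 0.139] 0.78
wrist stop_pad [0.547 0.042 0.12 ] 0.7
wrist ball0_center [0.53  0.052 0.11 ] 0.96
wrist ball0_center [0.504 0.15  0.074] 0.32
side stop_pad [0.609 0.099 0.14 ] 0.47
side ball0_center [0.531 0.059 0.105] 0.39
side ball1_center [0.545 0.044 0.112] 0.61
[0.60988376 0.10519234 0.10958015] [-7.76834553 -1.07553219 23.83774979]
```

The stop is down on its end (24 N, z≈0.139) and the balls are rolling. Lifting straight up and letting them run.

Emit:
{"method": "apply_moves", "body": {
  "moves": [
    [[0,0,-0.5],0],
    [[0,0,-1.2],0],
    [[0,0,-2.0],0],
    [[0,0,-2.5],0],
    [[0,0,-2.5],0]
  ]
}}

```text
clock: 10.25
eef_pos: [0.6103, 0.1053, 0.2329]
tcp_rot: [0.002, 0.209, 0.978, 0.001]
ft_force: [0.0, 0.2, -0.6]
opening: 0.005
gripper_force: 0.0
```

Emit:
{"method": "apply_moves", "body": {
  "moves": [
    [[0,0,0],0],
    [[0,0,0],0],
    [[0,0,0],0],
    [[0,0,0],0],
    [[0,0,0],0]
  ]
}}

```text
clock: 10.88
eef_pos: [0.6088, 0.105, 0.2306]
tcp_rot: [-0.0, 0.209, 0.978, -0.0]
ft_force: [-0.2, -0.7, -0.8]
opening: 0.005
gripper_force: 0.0
```

Emit:
{"method": "apply_moves", "body": {
  "moves": [
    [[0,0,0],0],
    [[0,0,0],0],
    [[0,0,0],0],
    [[0,0,0],0],
    [[0,0,0],0]
  ]
}}

```text
clock: 11.5
eef_pos: [0.6088, 0.1049, 0.2308]
tcp_rot: [-0.0, 0.209, 0.978, 0.0]
ft_force: [-0.3, 0.6, 0.2]
opening: 0.002
gripper_force: 0.0
```

Run:
```python
from look import *
a,_=capture('top');b,_=capture('side')
cv2.imwrite('pics/m5.png',np.hstack([cv2.resize(a[180:330,150:320],(397,350)),cv2.resize(b[170:295,270:412],(398,350))])[:,:,::-1])
pts('side',['stop_pad','tab_blue','tab_yellow','ball0_center']);pts('top',['ball0_center','ball1_center','ball2_center'])
```

```text
side stop_pad [0.395 0.094 0.002] 0.72
side stop_pad [0.609 0.1   0.139] 0.49
side tab_blue [0.501 0.148 0.073] 0.85
side tab_yellow [ 0.483 -0.047  0.125] 0.75
side ball0_center [0.564 0.295 0.015] 0.62
top ball0_center [0.558 0.343 0.016] 0.44
top ball0_center [ 0.647 -0.074 -0.001] 0.24
top ball1_center [0.556 0.324 0.02 ] 0.62
top ball2_center [0.554 0.302 0.011] 0.55
```

View pics/m5.png

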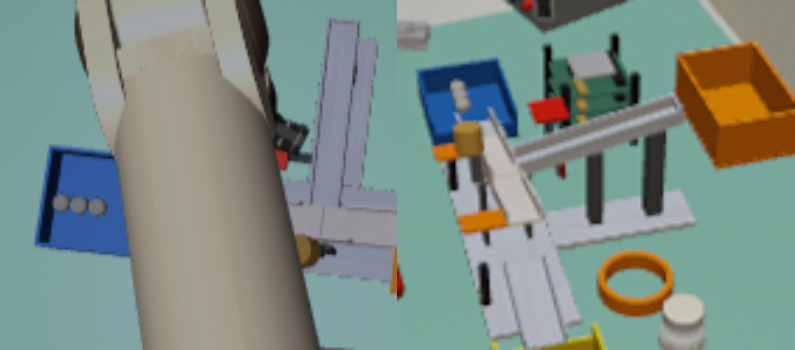

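Both views show all three balls in the blue tray, at about (60–97,205) in the top crop. The gate is tipped to the blue side, the stop is down and the lane is empty.

```bash
python3 -c "
from cell import *
print(hand_in())"
```

```text
the job is handed in; nothing more can be done
None
```

The job is handed in: the gate is rocked over to the blue side, the red feed stop is fully down, and all three balls rolled into the blue tray. The first press on the tab was too shallow to rock the gate, so I pressed it a second time.

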